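Park the torch carriage at its end stop

ROBOT

A 6-joint arm with a two-finger parallel gripper is mounted at the origin on the work surface. World frame = base frame: x ahead of the robot, y to its left, z up, the work surface at z = 0. Lengths are in m, angles in rad, forces in N, time in s.
With the tool pointing down it reaches from about 0.3 to 0.775 m from the base axis. Payload 14.6 kg.
Tool frame: the origin (TCP) lies midway between the tips of the shut fingers; the grasp point (between the pads) lies 19 mm behind it (grasp_offset is the distance from the TCP to the grasp point, in m); z points along the fingers, y is the line along which they close (so a half turn about z gives the same grasp; the last joint's range is limited). The gripper opens to 94 mm and grips with 3 to 60 N. Pads are 16 mm wide; open, the fingers measure 119 mm over their backs; the gripper's body (75 mm by 177 mm) begins 78 mm behind the grasp point.
Start: joints at [1.248, 0.3, 1.521, -0, 1.321, -0.067], TCP at [0.139, 0.532, 0.205] pointing down, gripper open.
Joint ranges: [-3.03, 3.03], [-0.79, 2.21], [0.23, 2.52], [-1.04, 4.18], [0, 3.07], [-2.55, 2.55]. Speed limits (rad/s): [2.22, 2.22, 2.57, 3.14, 3.14, 3.14].

INTERFACE

Orientations are given as [roll, pitch, yaw] about the fixed x, y, z axes, in that order (R = Rz(yaw) Ry(pitch) Rx(roll)).
In Python, from station import * gives the robot as it stands. The module is installed in compiled form; this text tells all that it offers.
- The arm moves only by the tool send_rows, never from a script. Its argument "rows" is a list of rows, each an object of numbers: "dx", "dy", "dz": the shift along the tool's x, y, z in mm; "roll": the turn about the tool's z in degrees; "jaw": the closure, from -1 (fully open) to 1 (shut). In form: [{"dx": .., "dy": .., "dz": .., "roll": .., "jaw": ..}, ...]. A call has 1 to 12 rows; each row shifts and turns the commanded pose from where the row before left it, along the tool's axes as they then stand; what a row does not reach is not made up. A row lasts 1/12 s, in which the tool goes at most 41.7 mm and 7.16 degrees, less where a joint would pass 70% of its speed; a pose out of reach is approached as far as the arm can. A call is refused whole if a number of a shift passes 41.7 or a number of a turn 7.16, either way. A call with a gripper value outside its range is refused whole. The fingers move at their own pace and stop on an object; "force" is the grip in N (left out, the last holds). Time passes only in rows, so rows that do not move let the fingers close. It gives the time, the measured TCP pose, the force, the opening and the grip force at its end, in the units of the state.
- get_obs(): the state, without advancing time (a new reading comes with each control period).
- camera(name): name is "scene" or "top" or "wrist"; returns a dict with "frame" (384x512x3 uint8, red, green, blue), "z_map" (384x512 float32, m along the optical axis (not along the pixel's ray), 0 where there is no reading), "camera_matrix" (3x3 intrinsics, pixels), "rvec" (rotation vector, rad) and "tvec" (3), from world to camera coordinates, as OpenCV has them. Camera axes: x right, y down, z forward; pixel columns grow to the right and rows downward; lengths in m; the calibration is good to about 2 mm. A picture is of the moment at which its call begins.
- hand_in(): hands the job in; it is judged then, once.
The state is a dict: "time_s": time; "qpos": joint angles; "joint_vel": joint speeds; "tau": joint torques, N m; "ee_pos": TCP position; "eef_rot": TCP orientation; "force": force on the tool from outside, world axes, zero at the start; "moment": the same for the moment, N m; "grip_width": finger opening in m; "grip_force": force on a finger pad.
Only numpy, scipy, OpenCV 4.12 (cv2) and the standard library are available. Lean on these libraries where they do the work, as an engineer would, in place of code of your own. Each camera call takes 0.05 s, during which the arm holds its last target. There are 200 camera calls.

TASK

On the welding bench, park the torch carriage at the end stop that carries the round upright pin: press the carriage's lock bar down with a fingertip and, keeping it held down, slide the carriage along its rail until it is right up against that stop. Then let the bar spring up and take the hand clear; push only with the fingers, never move the carriage with its bar up, and leave the loose things around the rail where they are.

Things in the scene. Friction and masses are not known exactly. Their poses are not given: they have to be found in the camera images.
- rail: straight torch rail fixed to the bench: aluminium base strip 520 long x 90 wide x 8 mm with a steel guide 36 wide, its top 28 mm above the bench. Origin at the centre of its underside; its y axis runs along the rail, x across it (the torch and the work are on the +x side), z up
- carriage (a joint): position of the torch carriage along the rail, m, 0 at mid-rail where it starts, growing toward the rail's +y. Carriage 0.6 kg (varies); it cannot be lifted off. With the lock bar up a catch holds it at mid-rail and again when it is parked against either stop; with the bar down it slides with about 1.2 N of friction and light damping
- lock (a joint): how far the lock bar is pressed down, m: 0 up (carriage locked), 0.007 fully down. A spring lifts it: about 3.5 N starts it moving, 6 N holds it fully down. The catch is clear only when the bar is more than 3.5 mm down; hold it 4.5 mm or more down all the way to the stop, as the catch is just short of the stop too. At the stop the bar springs fully up
- lock_top (a point): centre of the top face of the lock bar: black, 50 mm along the rail, 30 wide, in the middle of the carriage, top 68 mm above the bench when up; moves with carriage and bar. A raised ridge of the carriage stands at each end of it: inner faces 33 mm from this point along the rail, 8 thick, 44 wide, top 80 mm above the bench; a finger on the bar can push against the ridge ahead
- saddle (a point): centre of the top of the carriage body, a grey saddle 100 mm long along the rail and 72 wide, its top 54 mm above the bench, straight below lock_top. A torch in a holder sticks out 105 mm from here to the rail's +x side, up to 90 mm above the bench
- pin_stop: the wanted end stop: dark steel block 30 mm along the rail, 60 wide, top 54 mm above the bench, with an upright round steel pin of 26 mm diameter on the middle of its top, pin top 90 mm above the bench. Fixed across the rail at either end. Origin: middle of the block, at bench height; axes as the rail's. The carriage touches it when lock_top is 65 mm from this origin along the rail
- plain_stop: the other end stop, at the opposite end: the same block without a pin. Origin and axes as for the pin stop
- tee: loose steel tee joint, base plate 130 x 55 x 5 mm with an upright plate to 55 mm, on the torch side of the rail; to be left alone. Origin at the centre of its underside
- brush: loose wire brush 220 mm long, lying on the robot's side of the rail; to be left alone
- magnet: loose red welding magnet, 70 x 50 x 16 mm, on the robot's side of the rail; to be left alone. Origin at the centre of its underside
- tin: loose closed tin, 60 mm in diameter, 50 mm high, on the robot's side of the rail; to be left alone. Origin at the centre of its underside

How it is judged:
By the outcome, as a careful person would: the job done as asked, in the order asked, and still so for the second after the job is handed in, with the robot touching nothing.
It also fails if it takes over 35 s, if anything falls off the work surface, if the arm or the gripper's body presses on something with over 40 N, if the wrist force passes 120 N, or if a joint passes its speed limit or range.

## Working session

There is one attempt and no reset: what is moved stays moved. The work goes in short steps, Python scripts to look and compute and a tool call to move; the robot and the scene stay as the last step left them, time stands still between calls to the robot, and variables do not carry over. Pictures are saved under pics/ and viewed, at most 10 in all, crops included, and the job is handed in when it is done.

Besides the shell and the picture viewer there is one more tool, called after "Emit:" by a JSON object that holds its "op" and its "data", one argument or row to a line. send_rows: Moves the arm, as the interface text tells. Its arguments: {"type":"object","properties":{"rows":{"type":"array"},"force":{"type":"number"}},"required":["rows"]}

```bash
mkdir -p pics; cat > h.py <<'E'
from station import *
import numpy as np, cv2
def cloud(c):
    z=c["z_map"];K=c["camera_matrix"];R=cv2.Rodrigues(np.array(c["rvec"]))[0];t=np.array(c["tvec"]).ravel()
    v,u=np.mgrid[:z.shape[0],:z.shape[1]]
    p=np.stack([(u-K[0,2])/K[0,0]*z,(v-K[1,2])/K[1,1]*z,z],-1)
    return (p-t)@R
E
python3 - <<'E'
from h import *
a=camera("top");b=camera("scene")
np.savez("a.npz",**a)
cv2.imwrite("pics/top.png",a["frame"][...,::-1]);cv2.imwrite("pics/scene.png",b["frame"][...,::-1])
print(get_obs()["ee_pos"],get_obs()["eef_rot"],get_obs()["force"],get_obs()["time_s"],(a["z_map"]>0).mean())
E
```

```text
[0.13909099 0.53189247 0.20495153] [-3.14058867e+00 -5.17012422e-05  2.88577701e+00] [ 0.07060115  0.3056382  -0.08609385] 0.1 0.9958902994791666
```

View pics/top.png

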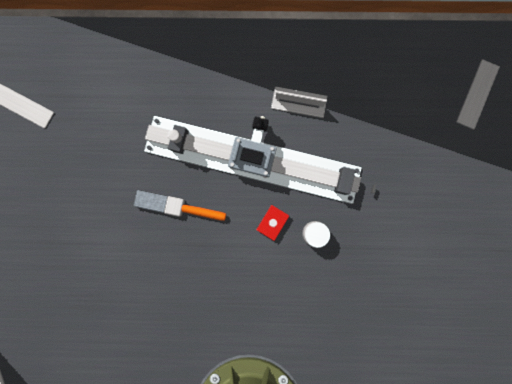

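View pics/scene.png

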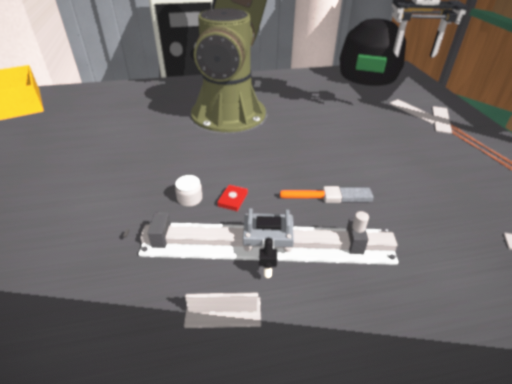

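The top view shows the rail running from (150,135) to (358,188). The pin stop is at (177,138), the plain stop at (346,180) and the black lock bar at (252,156). The torch points up in the image, away from the robot, and the brush, magnet and tin lie below the rail.

```bash
python3 - <<'E'
from h import *
a=dict(np.load("a.npz"));P=cloud(a);f=a["frame"].astype(int);z=P[...,2]
u=np.arange(512)[None]+0*z; v=np.arange(384)[:,None]+0*z
roi=(u>140)&(u<365)&(v>112)&(v<205)
# rail axis from base strip+guide mask (above bench)
def st(n,m):
    q=P[m]; print(n,m.sum(),q.mean(0).round(4),q.min(0).round(3),q.max(0).round(3)); return q
g=roi&(z>.004)&(z<.034)
r=cv2.minAreaRect(P[g][:,:2].astype(np.float32)*1000);print("base rect",r)
b=roi&(abs(u-252)<14)&(abs(v-156)<11)&(f.sum(-1)<110)&(z>.058)&(z<.075)
st("bar",b); print(cv2.minAreaRect(P[b][:,:2].astype(np.float32)*1000))
st("ridges",roi&(abs(u-252)<25)&(abs(v-156)<20)&(z>.074)&(z<.086))
st("pin",roi&(u<200)&(z>.08))
for n,c in(("pinblk",177),("plain",346)):
    m=roi&(abs(u-c)<16)&(z>.046)&(z<.062);st(n,m);print(cv2.minAreaRect(P[m][:,:2].astype(np.float32)*1000))
for n,m in(("tin",(abs(u-316)<16)&(abs(v-235)<16)&(z>.02)),("brush",(u>130)&(u<230)&(v>185)&(v<225)&(z>.01)),("tee",(abs(u-300)<32)&(abs(v-102)<17)&(z>.02)),("torch",(abs(u-260)<14)&(v>108)&(v<140)&(z>.05))):st(n,m)
c=cv2.resize(a["frame"][105:210,135:370,::-1],None,fx=3.4,fy=3.4,interpolation=cv2.INTER_CUBIC);cv2.imwrite("pics/crop.png",c)
E
```

```text
base rect ((591.783935546875, 0.542999267578125), (223.8739471435547, 544.5379638671875), 0.7413560152053833)
bar 134 [ 5.887e-01 -2.000e-04  6.850e-02] [ 0.571 -0.024  0.062] [0.605 0.024 0.073]
((588.7687377929688, 0.32529640197753906), (46.695159912109375, 26.21092987060547), 76.9066162109375)
ridges 139 [0.5903 0.0006 0.0806] [ 0.561 -0.044  0.075] [0.621 0.043 0.084]
pin 137 [0.6056 0.1428 0.2285] [ 0.471 -0.021  0.08 ] [0.644 0.187 0.953]
pinblk 235 [0.6293 0.1724 0.0543] [0.6   0.155 0.046] [0.663 0.195 0.06 ]
((631.9752807617188, 174.84442138671875), (30.563600540161133, 60.079410552978516), 77.21879577636719)
plain 357 [ 0.5391 -0.217   0.0547] [ 0.508 -0.237  0.046] [ 0.571 -0.197  0.059]
((539.1126708984375, -217.5470428466797), (30.329103469848633, 60.343482971191406), 76.47511291503906)
tin 544 [ 0.4153 -0.1501  0.0525] [ 0.386 -0.179  0.021] [ 0.471 -0.021  0.953]
brush 1179 [0.4745 0.1839 0.0302] [ 0.444 -0.021  0.01 ] [0.51  0.28  0.953]
tee 337 [ 0.7255 -0.1104  0.0679] [ 0.471 -0.171  0.02 ] [ 0.747 -0.021  0.953]
torch 279 [ 0.6529 -0.0166  0.0801] [ 0.471 -0.037  0.05 ] [0.683 0.    0.953]
```

View pics/crop.png

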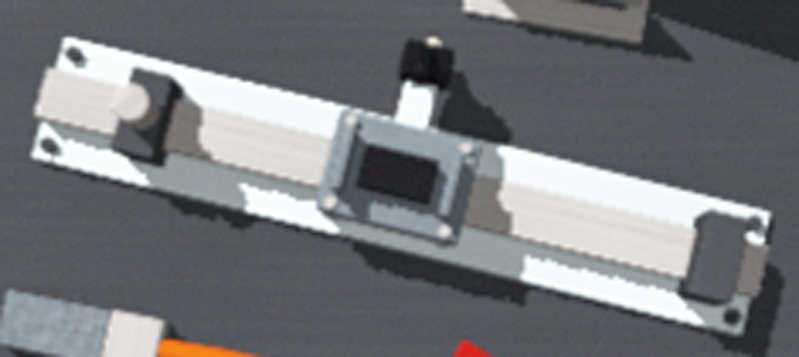

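The bar is at (0.589, 0.000) and the pin stop at (0.632, 0.1745), so the rail heads along 76.7° and the travel is about 114.5 mm. Tool y already lies along the rail to within 1.4°. I'll shut the fingers and move over the bar.

Emit:
{"op": "send_rows", "data": {
  "rows": [
    {"roll": -1.35, "jaw": 1},
    {"dx": -23.3, "dy": -16.7, "jaw": 1},
    {"dx": -23.3, "dy": -16.7, "jaw": 1},
    {"dx": -23.3, "dy": -16.7, "jaw": 1},
    {"dx": -23.3, "dy": -16.7, "jaw": 1},
    {"dx": -23.3, "dy": -16.7, "jaw": 1},
    {"dx": -23.3, "dy": -16.7, "jaw": 1},
    {"dx": -23.3, "dy": -16.7, "jaw": 1},
    {"dx": -23.3, "dy": -16.7, "jaw": 1},
    {"dx": -23.3, "dy": -16.7, "jaw": 1},
    {"dx": -23.3, "dy": -16.7, "jaw": 1},
    {"dx": -23.3, "dy": -16.7, "jaw": 1}
  ]
}}

```text
invalid input at $.rows[0]: expected keys dx, dy, dz, roll, jaw
```

Emit:
{"op": "send_rows", "data": {
  "rows": [
    {"dx": -23.3, "dy": -16.7, "jaw": 1},
    {"dx": -23.3, "dy": -16.7, "jaw": 1},
    {"dx": -23.3, "dy": -16.7, "jaw": 1},
    {"dx": -23.3, "dy": -16.7, "jaw": 1},
    {"dx": -23.3, "dy": -16.7, "jaw": 1},
    {"dx": -23.3, "dy": -16.7, "jaw": 1},
    {"dx": -23.3, "dy": -16.7, "jaw": 1},
    {"dx": -23.3, "dy": -16.7, "jaw": 1},
    {"dx": -23.3, "dy": -16.7, "jaw": 1},
    {"dx": -23.3, "dy": -16.7, "jaw": 1},
    {"jaw": 1},
    {"jaw": 1}
  ]
}}

```text
invalid input at $.rows[0]: expected keys dx, dy, dz, roll, jaw
```

Emit:
{"op": "send_rows", "data": {
  "rows": [
    {"dx": 0, "dy": 0, "dz": 0, "roll": -1.35, "jaw": 1},
    {"dx": -25, "dy": -18, "dz": 0, "roll": 0, "jaw": 1},
    {"dx": -25, "dy": -18, "dz": 0, "roll": 0, "jaw": 1},
    {"dx": -25, "dy": -18, "dz": 0, "roll": 0, "jaw": 1},
    {"dx": -25, "dy": -18, "dz": 0, "roll": 0, "jaw": 1},
    {"dx": -25, "dy": -18, "dz": 0, "roll": 0, "jaw": 1},
    {"dx": -25, "dy": -18, "dz": 0, "roll": 0, "jaw": 1},
    {"dx": -25, "dy": -18, "dz": 0, "roll": 0, "jaw": 1},
    {"dx": -25, "dy": -18, "dz": 0, "roll": 0, "jaw": 1},
    {"dx": -25, "dy": -18, "dz": 0, "roll": 0, "jaw": 1},
    {"dx": -25, "dy": -18, "dz": 0, "roll": 0, "jaw": 1},
    {"dx": -25, "dy": -18, "dz": 0, "roll": 0, "jaw": 1}
  ]
}}

```text
time_s: 1.1
ee_pos: [0.3619, 0.2748, 0.2055]
eef_rot: [3.142, 0.0, 2.911]
force: [-0.1, 0.6, 0.0]
grip_width: 0.0176
grip_force: 0.0
```

Emit:
{"op": "send_rows", "data": {
  "rows": [
    {"dx": -25, "dy": -18, "dz": 0, "roll": 0, "jaw": 1},
    {"dx": -25, "dy": -18, "dz": 0, "roll": 0, "jaw": 1},
    {"dx": -25, "dy": -18, "dz": 0, "roll": 0, "jaw": 1},
    {"dx": -25, "dy": -18, "dz": 0, "roll": 0, "jaw": 1},
    {"dx": -25, "dy": -18, "dz": 0, "roll": 0, "jaw": 1},
    {"dx": -25, "dy": -18, "dz": 0, "roll": 0, "jaw": 1},
    {"dx": -25, "dy": -18, "dz": 0, "roll": 0, "jaw": 1},
    {"dx": -25, "dy": -18, "dz": 0, "roll": 0, "jaw": 1},
    {"dx": -25, "dy": -18, "dz": 0, "roll": 0, "jaw": 1},
    {"dx": -25, "dy": -18, "dz": 0, "roll": 0, "jaw": 1},
    {"dx": 0, "dy": 0, "dz": 0, "roll": 0, "jaw": 1},
    {"dx": 0, "dy": 0, "dz": 0, "roll": 0, "jaw": 1}
  ]
}}

```text
time_s: 2.1
ee_pos: [0.5633, 0.0424, 0.2047]
eef_rot: [-3.141, -0.001, 2.908]
force: [-0.2, -0.1, -0.1]
grip_width: 0.0006
grip_force: 0.0
```

Emit:
{"op": "send_rows", "data": {
  "rows": [
    {"dx": -17.3, "dy": -11.6, "dz": 0, "roll": 0, "jaw": 1},
    {"dx": -17.2, "dy": -11.5, "dz": 0, "roll": 0, "jaw": 1},
    {"dx": 0, "dy": 0, "dz": 20, "roll": 0, "jaw": 1},
    {"dx": 0, "dy": 0, "dz": 25, "roll": 0, "jaw": 1},
    {"dx": 0, "dy": 0, "dz": 25, "roll": 0, "jaw": 1},
    {"dx": 0, "dy": 0, "dz": 25, "roll": 0, "jaw": 1},
    {"dx": 0, "dy": 0, "dz": 15, "roll": 0, "jaw": 1},
    {"dx": 0, "dy": 0, "dz": 0, "roll": 0, "jaw": 1},
    {"dx": 0, "dy": 0, "dz": 0, "roll": 0, "jaw": 1}
  ]
}}

```text
time_s: 2.85
ee_pos: [0.5909, 0.0138, 0.0956]
eef_rot: [-3.141, -0.001, 2.911]
force: [-0.1, 0.1, 1.5]
grip_width: 0.0002
grip_force: 0.0
```

```bash
python3 - <<'E'
from h import *
a=camera("wrist");b=camera("scene")
im=np.hstack([cv2.resize(a["frame"],(400,300)),cv2.resize(b["frame"][150:300,160:360],(400,300),interpolation=cv2.INTER_CUBIC)])
cv2.imwrite("pics/pre.png",im[...,::-1]);print(get_obs()["ee_pos"],get_obs()["force"])
E
```

```text
[0.59180567 0.01347666 0.09702659] [-0.19474569 -0.09442532  0.051278  ]
```

View pics/pre.png

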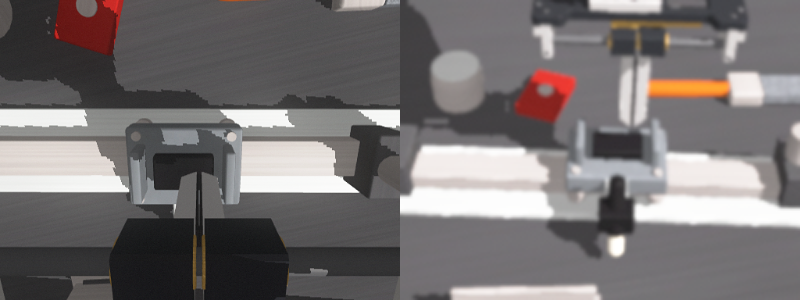

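The fingers are above the pin-side part of the bar, between the ridges. Pressing down in small steps.

Emit:
{"op": "send_rows", "data": {
  "rows": [
    {"dx": 0, "dy": 0, "dz": 12, "roll": 0, "jaw": 1},
    {"dx": 0, "dy": 0, "dz": 10, "roll": 0, "jaw": 1},
    {"dx": 0, "dy": 0, "dz": 4, "roll": 0, "jaw": 1},
    {"dx": 0, "dy": 0, "dz": 2, "roll": 0, "jaw": 1},
    {"dx": 0, "dy": 0, "dz": 2, "roll": 0, "jaw": 1},
    {"dx": 0, "dy": 0, "dz": 2, "roll": 0, "jaw": 1},
    {"dx": 0, "dy": 0, "dz": 0, "roll": 0, "jaw": 1},
    {"dx": 0, "dy": 0, "dz": 0, "roll": 0, "jaw": 1}
  ]
}}

```text
time_s: 3.62
ee_pos: [0.5913, 0.013, 0.0637]
eef_rot: [3.142, 0.0, 2.909]
force: [-3.3, 0.1, 4.9]
grip_width: 0.0003
grip_force: 2.4
```

Emit:
{"op": "send_rows", "data": {
  "rows": [
    {"dx": 0, "dy": 0, "dz": 2, "roll": 0, "jaw": 1},
    {"dx": 0, "dy": 0, "dz": 1.5, "roll": 0, "jaw": 1},
    {"dx": 0, "dy": 0, "dz": 0, "roll": 0, "jaw": 1},
    {"dx": 0, "dy": 0, "dz": 0, "roll": 0, "jaw": 1}
  ]
}}

```text
time_s: 3.95
ee_pos: [0.5917, 0.0131, 0.0611]
eef_rot: [3.141, 0.001, 2.909]
force: [-4.9, 1.1, 11.7]
grip_width: 0.0003
grip_force: 6.2
```

The bar is fully down at about 12 N. Now sliding.

Emit:
{"op": "send_rows", "data": {
  "rows": [
    {"dx": 0, "dy": 2, "dz": 0, "roll": 0, "jaw": 1},
    {"dx": 0, "dy": 3, "dz": 0, "roll": 0, "jaw": 1},
    {"dx": 0, "dy": 4, "dz": 0, "roll": 0, "jaw": 1},
    {"dx": 0, "dy": 5, "dz": 0, "roll": 0, "jaw": 1},
    {"dx": 0, "dy": 5, "dz": 0, "roll": 0, "jaw": 1},
    {"dx": 0, "dy": 5, "dz": 0, "roll": 0, "jaw": 1},
    {"dx": 0, "dy": 5, "dz": 0, "roll": 0, "jaw": 1},
    {"dx": 0, "dy": 5, "dz": 0, "roll": 0, "jaw": 1}
  ]
}}

```text
time_s: 4.62
ee_pos: [0.5996, 0.0463, 0.0612]
eef_rot: [3.141, 0.001, 2.909]
force: [-6.1, -0.1, 12.6]
grip_width: 0.0004
grip_force: 6.1
```

Emit:
{"op": "send_rows", "data": {
  "rows": [
    {"dx": 0, "dy": 5, "dz": 0, "roll": 0, "jaw": 1},
    {"dx": 0, "dy": 5, "dz": 0, "roll": 0, "jaw": 1},
    {"dx": 0, "dy": 5, "dz": 0, "roll": 0, "jaw": 1},
    {"dx": 0, "dy": 5, "dz": 0, "roll": 0, "jaw": 1},
    {"dx": 0, "dy": 5, "dz": 0, "roll": 0, "jaw": 1},
    {"dx": 0, "dy": 5, "dz": 0, "roll": 0, "jaw": 1},
    {"dx": 0, "dy": 5, "dz": 0, "roll": 0, "jaw": 1},
    {"dx": 0, "dy": 5, "dz": 0, "roll": 0, "jaw": 1},
    {"dx": 0, "dy": 5, "dz": 0, "roll": 0, "jaw": 1},
    {"dx": 0, "dy": 4, "dz": 0, "roll": 0, "jaw": 1},
    {"dx": 0, "dy": 3, "dz": 0, "roll": 0, "jaw": 1}
  ]
}}

```text
time_s: 5.53
ee_pos: [0.6116, 0.0971, 0.0612]
eef_rot: [3.141, 0.001, 2.91]
force: [-5.7, -1.2, 11.4]
grip_width: 0.0003
grip_force: 5.9
```

```bash
python3 - <<'E'
from h import *
a=camera("wrist");b=camera("scene")
im=np.hstack([cv2.resize(a["frame"],(400,300)),cv2.resize(b["frame"][150:300,210:410],(400,300),interpolation=cv2.INTER_CUBIC)])
cv2.imwrite("pics/mid.png",im[...,::-1]);print(get_obs()["ee_pos"],get_obs()["force"])
E
```

```text
[0.61165304 0.09743421 0.06120768] [-4.37083363  1.25462723 11.32271834]
```

View pics/mid.png

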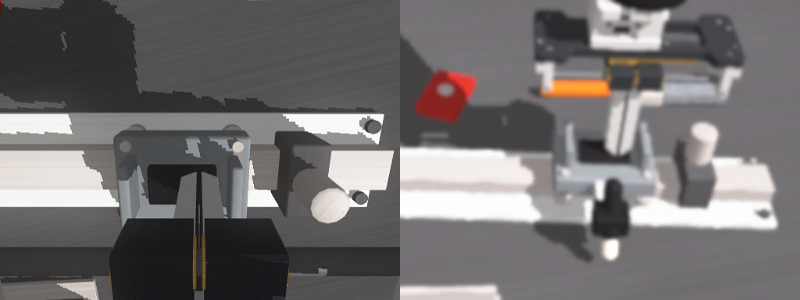

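The carriage follows with the bar down, and about 25–30 mm remain to the pin stop. Continuing more slowly until the along-rail force rises.

Emit:
{"op": "send_rows", "data": {
  "rows": [
    {"dx": 0, "dy": 3, "dz": 0, "roll": 0, "jaw": 1},
    {"dx": 0, "dy": 3, "dz": 0, "roll": 0, "jaw": 1},
    {"dx": 0, "dy": 3, "dz": 0, "roll": 0, "jaw": 1},
    {"dx": 0, "dy": 3, "dz": 0, "roll": 0, "jaw": 1},
    {"dx": 0, "dy": 3, "dz": 0, "roll": 0, "jaw": 1},
    {"dx": 0, "dy": 3, "dz": 0, "roll": 0, "jaw": 1},
    {"dx": 0, "dy": 3, "dz": 0, "roll": 0, "jaw": 1},
    {"dx": 0, "dy": 2, "dz": 0, "roll": 0, "jaw": 1},
    {"dx": 0, "dy": 2, "dz": 0, "roll": 0, "jaw": 1},
    {"dx": 0, "dy": 2, "dz": 0, "roll": 0, "jaw": 1}
  ]
}}

```text
time_s: 6.47
ee_pos: [0.6177, 0.1232, 0.0612]
eef_rot: [3.141, 0.001, 2.909]
force: [-5.3, -0.3, 11.3]
grip_width: 0.0007
grip_force: 5.7
```

Emit:
{"op": "send_rows", "data": {
  "rows": [
    {"dx": 0, "dy": 2, "dz": 0, "roll": 0, "jaw": 1},
    {"dx": 0, "dy": 2, "dz": 0, "roll": 0, "jaw": 1},
    {"dx": 0, "dy": 0, "dz": 0, "roll": 0, "jaw": 1}
  ]
}}

```text
time_s: 6.72
ee_pos: [0.6188, 0.1266, 0.0611]
eef_rot: [-3.141, 0.002, 2.909]
force: [-4.3, -3.7, 10.5]
grip_width: 0.0005
grip_force: 5.5
```

Emit:
{"op": "send_rows", "data": {
  "rows": [
    {"dx": 0, "dy": 2, "dz": 0, "roll": 0, "jaw": 1},
    {"dx": 0, "dy": 2, "dz": 0, "roll": 0, "jaw": 1},
    {"dx": 0, "dy": 0, "dz": 0, "roll": 0, "jaw": 1}
  ]
}}

```text
time_s: 6.97
ee_pos: [0.62, 0.1302, 0.0611]
eef_rot: [-3.141, 0.002, 2.909]
force: [-1.4, -5.5, 10.7]
grip_width: 0.0009
grip_force: 4.9
```

Emit:
{"op": "send_rows", "data": {
  "rows": [
    {"dx": 0, "dy": 2, "dz": 0, "roll": 0, "jaw": 1},
    {"dx": 0, "dy": 2, "dz": 0, "roll": 0, "jaw": 1},
    {"dx": 0, "dy": 2, "dz": 0, "roll": 0, "jaw": 1},
    {"dx": 0, "dy": 0, "dz": 0, "roll": 0, "jaw": 1}
  ]
}}

```text
time_s: 7.3
ee_pos: [0.6209, 0.1335, 0.0611]
eef_rot: [-3.137, 0.001, 2.909]
force: [-8.2, -21.3, 14.7]
grip_width: 0.0008
grip_force: 13.2
```

At 22 N along the rail the finger is on the ridge and the carriage is against the stop. I'll ease the push slightly while keeping it forward, then lift straight up.

Emit:
{"op": "send_rows", "data": {
  "rows": [
    {"dx": 0, "dy": -1, "dz": 0, "roll": 0, "jaw": 1},
    {"dx": 0, "dy": 0, "dz": -2, "roll": 0, "jaw": 1},
    {"dx": 0, "dy": 0, "dz": -3, "roll": 0, "jaw": 1},
    {"dx": 0, "dy": 0, "dz": -3, "roll": 0, "jaw": 1},
    {"dx": 0, "dy": 0, "dz": -4, "roll": 0, "jaw": 1}
  ]
}}

```text
time_s: 7.72
ee_pos: [0.62, 0.134, 0.0711]
eef_rot: [-3.139, -0.001, 2.909]
force: [-0.2, -1.5, -0.2]
grip_width: 0.0005
grip_force: 0.0
```

Emit:
{"op": "send_rows", "data": {
  "rows": [
    {"dx": 0, "dy": 0, "dz": -5, "roll": 0, "jaw": 1},
    {"dx": 0, "dy": 0, "dz": -10, "roll": 0, "jaw": 1},
    {"dx": 0, "dy": 0, "dz": -20, "roll": 0, "jaw": 1},
    {"dx": 0, "dy": 0, "dz": -30, "roll": 0, "jaw": 1},
    {"dx": 0, "dy": 0, "dz": -30, "roll": 0, "jaw": 1},
    {"dx": 30, "dy": 0, "dz": -20, "roll": 0, "jaw": 1},
    {"dx": 40, "dy": 0, "dz": 0, "roll": 0, "jaw": 1},
    {"dx": 40, "dy": 0, "dz": 0, "roll": 0, "jaw": 1},
    {"dx": 30, "dy": 0, "dz": 0, "roll": 0, "jaw": 1},
    {"dx": 0, "dy": 0, "dz": 0, "roll": 0, "jaw": 1}
  ]
}}

```text
time_s: 8.55
ee_pos: [0.4805, 0.1691, 0.1882]
eef_rot: [3.141, 0.001, 2.912]
force: [-0.6, 0.5, 0.7]
grip_width: 0.001
grip_force: 0.0
```

```bash
python3 - <<'E'
from h import *
a=camera("top");b=camera("scene");P=cloud(a)
im=np.hstack([cv2.resize(a["frame"][90:240,130:330],(400,300)),cv2.resize(b["frame"][150:300,210:410],(400,300),interpolation=cv2.INTER_CUBIC)])
cv2.imwrite("pics/end.png",im[...,::-1]);print(get_obs()["ee_pos"],get_obs()["force"])
z=P[...,2];d=np.array([.2306,.973]);s=(P[...,:2]-[.5888,.0003])@d;w=(P[...,:2]-[.5888,.0003])@[.973,-.2306]
m=(abs(s-.11)<.026)&(abs(w)<.012)&(a["frame"].sum(-1)<110);print("bar",m.sum(),s[m].min(),s[m].max(),s[m].mean(),np.median(z[m]))
E
```

```text
[0.48408733 0.1683643  0.18832674] [0.44009173 0.43071335 0.69808979]
bar 39 0.09025518290028195 0.132088466842736 0.10283469534708371 0.06870104563849863
```

View pics/end.png

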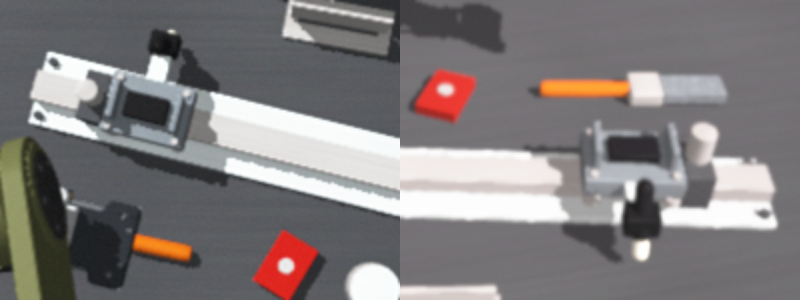

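The carriage sits flush against the pin stop, the bar is up (top at 68.7 mm), and the loose things look undisturbed. The hand is clear.

```bash
python3 -c "
from station import *
print(hand_in())"
```

```text
the job is handed in; nothing more can be done
None
```

The torch carriage is parked right up against the pin stop with its lock bar sprung up and the hand clear, the loose things look unmoved, and the job is handed in (no verdict was shown).

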